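Find the loaded parts tin by its weight and stand it in the holder

TASK

One of the three closed tins in the red rack has the spare motor in it; the other two are empty. Find it by lifting them, and stand that tin upright in the yellow holder, lowered gently between the cheeks until it rests fully on the base, then let go (on the way you will have to set it down, say on the clear blue mat, and take it by its other two sides). Leave the empty tins standing in the rack, tip none over, and leave the other things on the bench where they are.

Things in the scene. Friction and masses are not known exactly. Their poses are not given: they have to be found in the camera images.
- tin_1_mid (a point): closed grey tin, black lid, upright, 46 (its x) x 66 (its y) x 80 mm high, flat sides; the three look alike. This point is its centre, 40 mm below the lid's top; z up. Empty 120 to 210 g, loaded 500 to 760 g. Starts in one of the rack's bays, its 66 mm length along the row, top 88 mm above the bench
- tin_2_mid (a point): closed grey tin, black lid, upright, 46 (its x) x 66 (its y) x 80 mm high, flat sides; the three look alike. This point is its centre, 40 mm below the lid's top; z up. Empty 120 to 210 g, loaded 500 to 760 g. Starts in one of the rack's bays, its 66 mm length along the row, top 88 mm above the bench
- tin_3_mid (a point): closed grey tin, black lid, upright, 46 (its x) x 66 (its y) x 80 mm high, flat sides; the three look alike. This point is its centre, 40 mm below the lid's top; z up. Empty 120 to 210 g, loaded 500 to 760 g. Starts in one of the rack's bays, its 66 mm length along the row, top 88 mm above the bench
- tin_1: the same tin's body; origin at the centre of its underside, axes as the tin's
- tin_2: the same tin's body; origin at the centre of its underside, axes as the tin's
- tin_3: the same tin's body; origin at the centre of its underside, axes as the tin's
- rack: red rack fixed to the bench: base 66 (x) x 266 (y) x 8 mm, four upright dividers 8 mm thick, 44 mm deep, to 100 mm above the bench: three bays in a row along y, 78 mm wide, centres at y = -86, 0, +86 mm, open in front, behind (-x, +x) and above, so a tin there can be gripped only across its 46 mm. Origin: centre of the underside; z up
- holder_seat (a point): seat of the yellow holder: middle of the base's upper face, 8 mm above the bench. A tin stands here between two cheeks 58 mm apart (at its -x and +x), its 66 mm length along the holder's y. Top and both ends (-y, +y) are open; the cheeks are higher than the tin, so it can be let go only when gripped across its 66 mm, at the open ends
- holder: the yellow holder, fixed to the bench: base 90 (x) x 100 (y) x 8 mm; two upright cheeks centred at x = -33 and +33 mm, 8 mm thick, 60 mm long in y, to 100 mm above the bench. Origin: centre of its underside; z up
- mat: flat blue work mat, 190 (x) x 150 mm (y), 3 mm thick, fixed; origin at the centre of its underside. Kept clear: a good place to set a tin down
- meter: bystander: black handheld meter lying flat, 150 x 75 x 34 mm; origin at its underside's centre
- screwdriver: bystander: screwdriver with green handle lying down, 190 mm long
- spray: bystander: blue can, 52 mm across, 150 mm high, upright; origin at its underside's centre
- cover: bystander: round grey plastic cover, 120 mm across, 18 mm high; origin at its underside's centre
- cup: bystander: black cup, 72 mm across, 85 mm high; origin at its underside's centre
- wrench: bystander: steel wrench lying down, 160 mm long
- reel: bystander: reel of solder on white flanges, 60 mm across, 40 mm high; origin at its underside's centre
Things that resemble listed ones, but are neither listed nor needed, are in the scene too. What is shaped like the tin_2 but green or purple is not meant.

How it is judged (in metres and radians):
At the end, for the whole second after the job is handed in: The loaded tin is at rest on the holder's seat, centre within 10 mm across, 17 mm along and 36 to 44 mm above it, its weight (over 3.5 N) on the holder; the empty two are at rest on the rack's base, within 25 mm of its middle line and 125 mm along; all within 0.1 rad of upright (((x of tin_1_mid in the frame of holder_seat between -0.01 and 0.01 m and y of tin_1_mid in the frame of holder_seat between -0.017 and 0.017 m and z of tin_1_mid in the frame of holder_seat between 0.036 and 0.044 m and angle between each of tin_1_mid, tin_2_mid, tin_3_mid's own z axis and vertical below 0.1 rad and contact force between tin_1 and holder above 3.5 N and linear speed of each of tin_1, tin_2, tin_3 below 0.02 m/s and x of tin_2_mid in the frame of rack between -0.025 and 0.025 m and y of tin_2_mid in the frame of rack between -0.125 and 0.125 m and z of each of tin_2_mid, tin_3_mid in the frame of rack below 0.053 m and x of tin_3_mid in the frame of rack between -0.025 and 0.025 m and y of tin_3_mid in the frame of rack between -0.125 and 0.125 m) or (x of tin_2_mid in the frame of holder_seat between -0.01 and 0.01 m and y of tin_2_mid in the frame of holder_seat between -0.017 and 0.017 m and z of tin_2_mid in the frame of holder_seat between 0.036 and 0.044 m and angle between each of tin_2_mid, tin_1_mid, tin_3_mid's own z axis and vertical below 0.1 rad and contact force between tin_2 and holder above 3.5 N and linear speed of each of tin_2, tin_1, tin_3 below 0.02 m/s and x of tin_1_mid in the frame of rack between -0.025 and 0.025 m and y of tin_1_mid in the frame of rack between -0.125 and 0.125 m and z of each of tin_1_mid, tin_3_mid in the frame of rack below 0.053 m and x of tin_3_mid in the frame of rack between -0.025 and 0.025 m and y of tin_3_mid in the frame of rack between -0.125 and 0.125 m) or (x of tin_3_mid in the frame of holder_seat between -0.01 and 0.01 m and y of tin_3_mid in the frame of holder_seat between -0.017 and 0.017 m and z of tin_3_mid in the frame of holder_seat between 0.036 and 0.044 m and angle between each of tin_3_mid, tin_1_mid, tin_2_mid's own z axis and vertical below 0.1 rad and contact force between tin_3 and holder above 3.5 N and linear speed of each of tin_3, tin_1, tin_2 below 0.02 m/s and x of tin_1_mid in the frame of rack between -0.025 and 0.025 m and y of tin_1_mid in the frame of rack between -0.125 and 0.125 m and z of each of tin_1_mid, tin_2_mid in the frame of rack below 0.053 m and x of tin_2_mid in the frame of rack between -0.025 and 0.025 m and y of tin_2_mid in the frame of rack between -0.125 and 0.125 m))); the robot touches nothing.
It fails at once if a tin is dropped into the holder (falls or is driven between its cheeks faster than 0.4 m/s) ((horizontal distance between tin_1_mid and holder_seat below 0.03 m and z of tin_1_mid in the frame of holder_seat below 0.09 m and linear speed of tin_1 above 0.4 m/s) or (horizontal distance between tin_2_mid and holder_seat below 0.03 m and z of tin_2_mid in the frame of holder_seat below 0.09 m and linear speed of tin_2 above 0.4 m/s) or (horizontal distance between tin_3_mid and holder_seat below 0.03 m and z of tin_3_mid in the frame of holder_seat below 0.09 m and linear speed of tin_3 above 0.4 m/s)).
It fails at once if a tin is tipped over (more than 0.6 rad from upright) (angle between any of tin_1_mid, tin_2_mid, tin_3_mid's own z axis and vertical above 0.6 rad).
It fails at once if another thing on the bench is shifted by more than 40 mm (distance of any of meter, screwdriver, spray, cover, cup, wrench, reel from where it was at the start of the episode above 0.04 m).
It also fails if it takes over 67 s, if anything falls off the work surface, if the arm or the gripper's body presses on something with over 40 N, if the wrist force passes 120 N, or if a joint passes its speed limit or range.

ROBOT

A 6-joint arm with a two-finger parallel gripper is mounted at the origin on the work surface. World frame = base frame: x ahead of the robot, y to its left, z up, the work surface at z = 0. Lengths are in mm, angles in rad, forces in N, time in s.
With the tool pointing down it reaches from about 400 to 925 mm from the base axis. Payload 3.4 kg.
Tool frame: the origin (TCP) lies at the very end of the fingers, on their centre line; the grasp point (between the pads) lies 19 mm behind it; z points along the fingers, y is the direction in which the jaws open and shut (so a half turn about z gives the same grasp; the last joint's range is limited). The gripper opens to 85 mm and grips with 20 to 120 N. Pads are 22 mm wide; open, the fingers measure 114 mm over their backs; the gripper's body (76 mm by 85 mm) begins 54 mm behind the grasp point. The pads swing forward as they close: fully open they stand 13 mm farther back than shut.
Start: joints at [1.111, 0.307, 1.506, -0, 1.328, -0.073], TCP at [216.929, 532.516, 231.305] pointing down, gripper open.
Joint ranges: [-3.12, 3.12], [-1.05, 2.28], [0.14, 2.33], [-1.42, 4.57], [0.1, 2.73], [-2.68, 2.68]. Speed limits (rad/s): [2.57, 2.57, 3.14, 3.14, 3.14, 3.14].

INTERFACE

Orientations are given as a unit quaternion [w, x, y, z].
In Python, from bench import * gives the robot as it stands.
- The arm moves only by the tool play_rows, never from a script. Its argument "motion" is a list of rows, each a list of 3 entries, a list of its own where there are three numbers: the closure in counts, from 0 (fully open) to 255 (shut), then the shift along the world's x, y, z in m, then the turn, a rotation vector about the world's x, y, z in degrees. A call has 1 to 12 rows; each row shifts and turns the pose as measured when the row begins; what a row does not reach is not made up. A row lasts 1/8 s, in which the tool goes at most 62.5 mm and 10.7 degrees, less where a joint would pass 70% of its speed; a pose out of reach is approached as far as the arm can. A call is refused whole if a number of a shift passes 0.0625 or a number of a turn 10.7, either way. A call with a gripper value outside its range is refused whole. The fingers move at their own pace and stop on an object; "newtons" is the grip in N (left out, the last holds). Time passes only in rows, so rows that do not move let the fingers close. It gives the time, the measured TCP pose, the force and the opening at its end, in the units of the state.
- read_state(): the state, without advancing time (a new reading comes with each control period).
- snapshot(name): name is "scene" or "top" or "wrist"; returns a dict with "frame" (400x640x3 uint8, red, green, blue), "vertical_fov" (degrees; the focal length in pixels is half the picture's height over the tangent of half this angle, whatever the lens; pixels are square), "cx", "cy" (the principal point, pixels), "distortion" ([k1, k2, p1, p2, k3] as OpenCV has them; the pictures are not rectified), "rvec" (rotation vector, rad) and "tvec" (3), from world to camera coordinates, as OpenCV has them. Camera axes: x right, y down, z forward; pixel columns grow to the right and rows downward; lengths in mm; the calibration is good to about 2 mm. A picture is of the moment at which its call begins. There is no depth.
- finish_job(): hands the job in, once; it reports no verdict.
The state is a dict: "time_s": time; "joint_positions": joint angles; "qd": joint speeds; "effort": joint torques, N m; "position": TCP position; "tool_rot": TCP orientation; "wrist_force": force on the tool from outside, world axes, zero at the start; "ft_torque": the same for the moment, N m; "opening": finger opening in mm.
Only numpy, scipy, OpenCV 4.12 (cv2) and the standard library are available. Lean on these libraries where they do the work, as an engineer would, in place of code of your own. Each camera call takes 0.05 s, during which the arm holds its last target. There are 200 camera calls.

## Working session

There is one attempt and no reset: what is moved stays moved. The work goes in short steps, Python scripts to look and compute and a tool call to move; the robot and the scene stay as the last step left them, time stands still between calls to the robot, and variables do not carry over. Pictures are saved under pics/ and viewed, about 8 in all and at most 12, crops included, and the job is handed in when it is done.

Besides the shell and the picture viewer there is one more tool, called after ">>>" as name(argument=value, ...) on one line, values as JSON. play_rows: Moves the arm, as the interface text tells. Its arguments: {"type":"object","properties":{"motion":{"type":"array","items":{"type":"array"}},"newtons":{"type":"number"}},"required":["motion"]}

```bash
mkdir -p pics; cat > h.py <<'E'
from bench import *
import numpy as np, cv2
def cam(n):
    s=snapshot(n); f=200/np.tan(np.radians(s["vertical_fov"])/2)
    s["K"]=np.array([[f,0,s["cx"]],[0,f,s["cy"]],[0,0,1]]); s["D"]=np.array(s["distortion"],float)
    s["R"]=cv2.Rodrigues(np.array(s["rvec"],float))[0]; s["t"]=np.array(s["tvec"],float).ravel(); return s
def save(s,p): cv2.imwrite(p,s["frame"][:,:,::-1])
def ray(s,px,z):
    p=cv2.undistortPoints(np.array(px,float).reshape(-1,1,2),s["K"],s["D"]).reshape(-1,2)
    d=np.c_[p,np.ones(len(p))]@s["R"]; c=-s["R"].T@s["t"]
    return c+d*((z-c[2])/d[:,2])[:,None]
def proj(s,P): return cv2.projectPoints(np.array(P,float).reshape(-1,1,3),np.array(s["rvec"],float),s["t"],s["K"],s["D"])[0].reshape(-1,2)
E
python3 - <<'E'
from h import *
for n in("scene","top"):
    s=cam(n); save(s,f"pics/{n}0.png"); print(n,-s["R"].T@s["t"],s["K"][0,0])
print(read_state())
E
```

```text
scene [1350.69352214 -328.68182545 1255.05337129] 433.6207586900133
top [ 495.33565385  -40.82079259 1228.1012376 ] 375.81537196115613
{'time_s': 0.1, 'joint_positions': array([ 1.11049983e+00,  3.07479160e-01,  1.50756499e+00,  5.41307304e-05,
        1.32842630e+00, -7.34907203e-02]), 'qd': array([-0.00048842, -0.00129699, -0.0027679 , -0.00045527, -0.00165575,
        0.0003744 ]), 'effort': array([ 1.96880237e-04, -4.58525598e+01, -2.52609783e+01,  4.90776563e-05,
        5.53568170e-03, -6.14666078e-06]), 'position': array([216.61957521, 531.93645882, 230.47568711]), 'tool_rot': array([-2.72959631e-04,  1.92205759e-01,  9.81354199e-01, -8.98728226e-04]), 'wrist_force': array([-0.37689706,  0.42355977, -0.28402791]), 'ft_torque': array([0.03495318, 0.01443536, 0.0361659 ]), 'opening': 85.50287134001813}
```

View pics/top0.png

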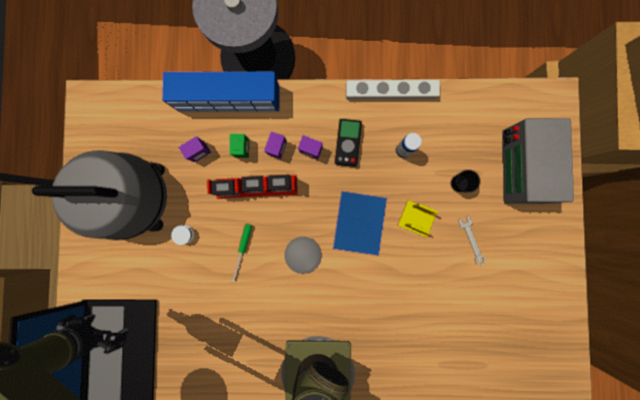

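View pics/scene0.png

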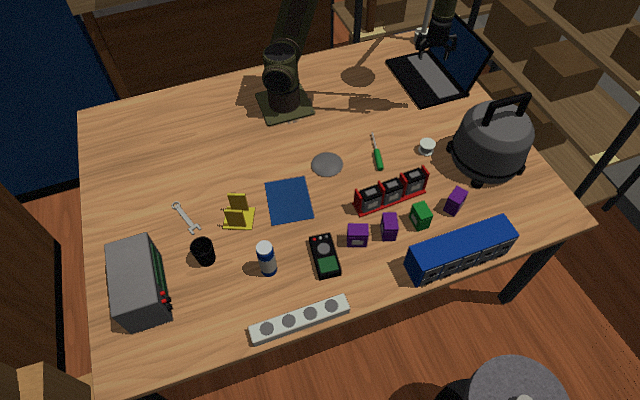

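Top view: rack at about (252,186) with three black-lidded tins, mat at (360,224), holder at (419,219); purple and green blocks lie behind the rack. The scene view agrees. I'll measure next.

```bash
cat > m.py <<'E'
from h import *
def rect(s,m,z):
    c,_=cv2.findContours(m.astype(np.uint8),cv2.RETR_EXTERNAL,cv2.CHAIN_APPROX_NONE)
    c=max(c,key=cv2.contourArea); P=ray(s,c.reshape(-1,2),z)[:,:2].astype(np.float32)
    return c,cv2.minAreaRect(P),P
s=cam("top"); h=cv2.cvtColor(s["frame"],cv2.COLOR_RGB2HSV); H,S,V=h[...,0].astype(int),h[...,1],h[...,2]
roi=np.zeros(H.shape,bool); roi[160:270,200:460]=1
red=roi&((H<5)|(H>174))&(S>150)&(V>60)
yel=roi&(H>22)&(H<34)&(S>170)&(V>70)
blu=roi&(H>100)&(H<120)&(S>120)
for n,m,z in(("rack z100",red,100),("rack z0",red,0),("holder z8",yel,8),("mat",blu,3)):
    c,r,P=rect(s,m,z); print(n,r,len(c))
a=s["frame"][165:210,195:310]; b=s["frame"][190:250,330:450]
a=cv2.resize(a,None,fx=6,fy=6,interpolation=cv2.INTER_CUBIC); b=cv2.resize(b,None,fx=5,fy=5,interpolation=cv2.INTER_CUBIC)
im=np.zeros((580,700,3),np.uint8); im[:270,:690]=a; im[275:575,:600]=b
cv2.imwrite("pics/crop1.png",im[...,::-1])
E
python3 m.py
```

```text
rack z100 ((589.0946044921875, 173.46815490722656), (55.86726760864258, 218.25643920898438), 2.722607135772705) 206
rack z0 ((597.40576171875, 192.46371459960938), (60.81956481933594, 237.60369873046875), 2.7226288318634033) 206
holder z8 ((494.8714294433594, -320.48687744140625), (103.28855895996094, 94.58743286132812), 67.74959564208984) 108
mat ((478.9195861816406, -134.57559204101562), (143.98779296875, 183.42050170898438), 81.4468994140625) 196
```

View pics/crop1.png

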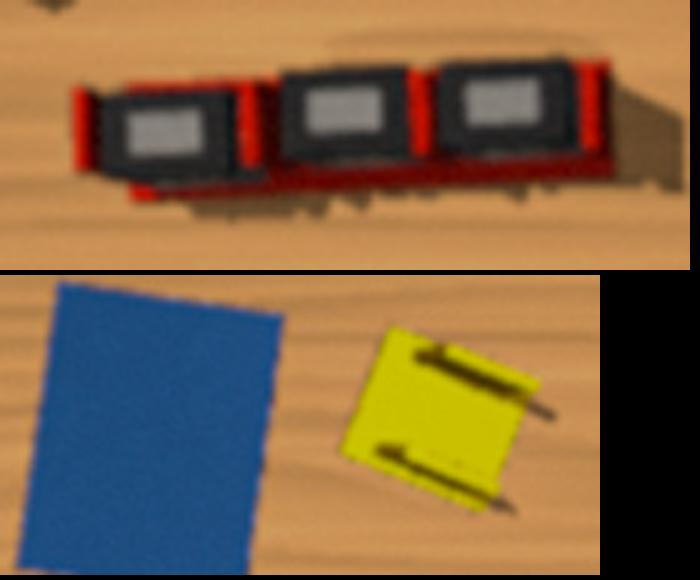

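The crop shows the lids with grey labels at about (222,187), (252,183) and (279,182) px. The dividers are clear red strips. The holder's long axis is tilted about 23°, with its cheeks running right-down.

```bash
cat >> m.py <<'E'
print('---')
lab=np.zeros(H.shape,bool); lab[176:194,212:290]=1
m=(lab&(S<60)&(V>70)).astype(np.uint8)
n,_,st,ce=cv2.connectedComponentsWithStats(m)
for i in range(1,n):
    if st[i,4]>20: print("label",ce[i],st[i,4],ray(s,ce[i],88)[0].round(1))
# divider tops, pixel positions from the crop
px=np.array([[85,130],[250,125],[423,112],[593,107]])/6+[195,165]-0.42
print("div tops",ray(s,px,100).round(1))
E
python3 m.py | sed -n '/---/,$p'
```

```text
---
label [252.02061856 182.84536082] 97 [600.7 199.4  88. ]
label [278.17171717 181.52525253] 99 [604.8 119.4  88. ]
label [222.03030303 186.60606061] 99 [589.1 291.2  88. ]
div tops [[589.2 328.1 100. ]
 [591.8 244.7 100. ]
 [598.4 157.3 100. ]
 [601.   71.5 100. ]]
```

>>> play_rows(motion=[[0, [0.04, -0.04, 0.0], [0, 0, -8]], [0, [0.045, -0.045, 0.01], [0, 0, -8]], [0, [0.045, -0.045, 0.01], [0, 0, -8]], [0, [0.045, -0.045, 0.01], [0, 0, -8]], [0, [0.045, -0.045, 0.01], [0, 0, -8]], [0, [0.045, -0.045, 0.01], [0, 0, -8]], [0, [0.045, -0.045, 0.01], [0, 0, -8]], [0, [0.03, -0.03, 0.0], [0, 0, -8]], [0, [0.0, 0.0, 0.0], [0, 0, 0]]], newtons=60)

```text
time_s: 1.32
position: [553.1, 193.0, 288.0]
tool_rot: [-0.0, 0.695, 0.719, 0.0]
wrist_force: [-0.9, -0.6, 0.2]
opening: 85.0
```

```bash
python3 - <<'E'
from h import *
s=cam("wrist"); save(s,"pics/w1.png"); print(-s["R"].T@s["t"],s["R"][2],s["K"][0,0])
E
```

```text
[549.8629999  277.70596132 430.97753184] [ 0.01053298 -0.32473075 -0.94574785] 335.8509062676889
```

View pics/w1.png

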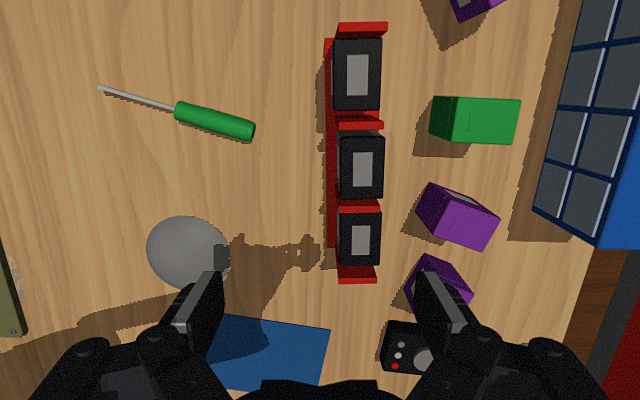

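The wrist view shows the three labels at about (357,74), (362,169) and (361,240), with red divider tops between them. I'll locate these precisely.

```bash
cat > w.py <<'E'
from h import *
s=cam("wrist"); h=cv2.cvtColor(s["frame"],cv2.COLOR_RGB2HSV).astype(int);H,S,V=h[...,0],h[...,1],h[...,2]
roi=np.zeros(H.shape,bool); roi[10:300,325:392]=1
def comps(m,z,amin,t):
    c,_=cv2.findContours(m.astype(np.uint8),cv2.RETR_EXTERNAL,cv2.CHAIN_APPROX_NONE)
    for k in c:
        if cv2.contourArea(k)<amin: continue
        r=cv2.minAreaRect(ray(s,k.reshape(-1,2),z)[:,:2].astype(np.float32)); print(t,cv2.boundingRect(k),np.round(r[0],1),np.round(r[1],1),round(r[2],1))
comps(roi&(S<70)&(V>80),88,100,"label")
comps(roi&((H<6)|(H>172))&(S>120)&(V>130),100,60,"div")
comps(roi&(V<75)&(S<120),88,600,"lid")
E
python3 w.py
```

```text
label (353, 227, 18, 29) [602.  119.5] [19.2 35.1] 4.0
label (354, 154, 20, 34) [597.8 200.3] [19.8 35.7] 4.0
label (348, 56, 22, 41) [586.  292.2] [20.1 36. ] 2.1
div (340, 279, 38, 6) [600.7  74.9] [42.1  6.5] 2.0
div (340, 207, 41, 7) [595.8 160.8] [42.2  6.7] 2.1
div (340, 123, 45, 11) [591.3 245. ] [42.7  9.5] 2.1
div (326, 39, 9, 19) [557.1 314.7] [ 7.2 14.9] 2.4
div (341, 23, 49, 10) [587.3 332.5] [42.5  7.2] 2.2
lid (338, 208, 45, 59) [599.5 123.5] [48.7 71.5] 2.8
lid (338, 131, 49, 70) [595.4 204.7] [48.9 73.3] 3.1
lid (332, 39, 52, 73) [584.4 292.2] [47.9 64.8] 2.8
```

>>> play_rows(motion=[[0, [0.024, -0.037, -0.02], [0, 0, 1]], [0, [0.024, -0.036, -0.02], [0, 0, 0]], [0, [0, 0, -0.05], [0, 0, 0]], [0, [0, 0, -0.05], [0, 0, 0]], [0, [0, 0, 0], [0, 0, 0]]])

```text
time_s: 2.05
position: [595.2, 128.3, 146.4]
tool_rot: [-0.002, 0.682, 0.732, 0.002]
wrist_force: [-0.5, -0.2, 0.0]
opening: 85.5
```

>>> play_rows(motion=[[0, [0.007, -0.01, 0], [0, 0, -0.5]], [0, [0, 0, -0.035], [0, 0, 0]], [0, [0, 0, -0.035], [0, 0, 0]], [0, [0, 0, -0.03], [0, 0, 0]], [0, [0, 0, 0], [0, 0, 0]]])

```text
time_s: 2.68
position: [612.9, 120.9, 57.8]
tool_rot: [0.006, 0.683, 0.731, 0.011]
wrist_force: [0.1, -1.1, 0.3]
opening: 85.8
```

>>> play_rows(motion=[[0, [0, 0, 0], [0, 0, 0]], [0, [0, 0, 0], [0, 0, 0]]])

```text
time_s: 2.92
position: [616.7, 121.4, 62.6]
tool_rot: [0.008, 0.683, 0.731, 0.014]
wrist_force: [0.7, -0.4, -0.0]
opening: 85.6
```

```bash
python3 - <<'E'
from h import *
for i in range(4):
    s=read_state(); print(s["time_s"],s["position"].round(1),s["qd"].round(3),s["joint_positions"].round(4),s["tool_rot"].round(4),s["wrist_force"].round(2))
    snapshot("top")
E
```

```text
2.925 [616.7 121.4  62.6] [ 0.002 -0.018 -0.025  0.     0.007 -0.   ] [0.1239 0.5257 1.6188 0.0068 0.9652 0.052 ] [0.0081 0.6825 0.7307 0.014 ] [ 0.75 -0.37 -0.04]
2.975 [617.1 121.5  62.8] [-0.     0.004  0.009  0.    -0.009 -0.   ] [0.1239 0.5255 1.6185 0.0068 0.9647 0.0521] [0.0084 0.6825 0.7307 0.0144] [ 0.39  0.06 -0.29]
3.025 [616.7 121.4  62.4] [ 0.001  0.009  0.014 -0.001 -0.002  0.002] [0.1239 0.5258 1.6191 0.0068 0.9645 0.0521] [0.0082 0.6825 0.7307 0.0141] [ 0.71  0.36 -0.3 ]
3.075 [616.2 121.4  61.9] [ 0.     0.008  0.014  0.    -0.002  0.001] [0.124  0.5263 1.6197 0.0068 0.9645 0.0521] [0.0078 0.6825 0.7307 0.0137] [0.79 0.08 0.57]
```

>>> play_rows(motion=[[0, [-0.007, 0, -0.004], [-0.5, 1.7, 0]], [0, [-0.004, 0, -0.004], [0, 0, 0]], [0, [0, 0, 0], [0, 0, 0]]])

```text
time_s: 3.5
position: [603.4, 121.3, 52.9]
tool_rot: [-0.001, 0.683, 0.731, -0.001]
wrist_force: [0.1, -0.2, -0.9]
opening: 84.9
```

```bash
cat > st.py <<'E'
from h import *
from scipy.spatial.transform import Rotation as R
s=read_state(); w,x,y,z=s["tool_rot"]; M=R.from_quat([x,y,z,w]).as_matrix()
zx,zy=M[0,2],M[1,2]
print(s["time_s"],s["position"].round(1),"yaw of jaw",round(np.degrees(np.arctan2(M[1,1],M[0,1])),2),"level by",np.degrees([-zy,zx]).round(2),"F",s["wrist_force"].round(2),"T",s["ft_torque"].round(2),"open",round(s["opening"],1),"q",s["joint_positions"].round(2),"qd",abs(s["qd"]).max().round(3))
E
python3 st.py
```

```text
3.5 [603.4 121.3  52.9] yaw of jaw 3.9 level by [ 0.01 -0.2 ] F [ 0.09 -0.24 -0.87] T [0.04 0.06 0.01] open 84.9 q [0.13 0.54 1.63 0.   0.98 0.06] qd 0.014
```

>>> play_rows(motion=[[0, [-0.002, 0, -0.008], [0, 0, 0]], [0, [0, 0, 0], [0, 0, 0]], [255, [0, 0, 0], [0, 0, 0]], [255, [0, 0, 0], [0, 0, 0]], [255, [0, 0, 0], [0, 0, 0]], [255, [0, 0, 0], [0, 0, 0]], [255, [0, 0, 0], [0, 0, 0]], [255, [0, 0, 0], [0, 0, 0]]])

```text
time_s: 4.5
position: [601.6, 121.3, 44.2]
tool_rot: [-0.001, 0.683, 0.731, -0.001]
wrist_force: [-0.0, 0.4, -1.0]
opening: 45.2
```

```bash
python3 st.py
```

```text
4.5 [601.6 121.3  44.2] yaw of jaw 3.9 level by [ 0.01 -0.17] F [-0.01  0.41 -0.98] T [-0.02 -0.1  -0.06] open 45.2 q [0.13 0.55 1.64 0.   0.96 0.06] qd 0.003
```

Gripped. Lift by about 20 mm.

>>> play_rows(motion=[[255, [0, 0, 0.008], [0, 0, 0]], [255, [0, 0, 0.01], [0, 0, 0]], [255, [0, 0, 0.008], [0, 0, 0]], [255, [0, 0, 0], [0, 0, 0]], [255, [0, 0, 0], [0, 0, 0]], [255, [0, 0, 0], [0, 0, 0]]])

```text
time_s: 5.25
position: [599.0, 120.9, 70.0]
tool_rot: [-0.003, 0.683, 0.731, -0.003]
wrist_force: [-0.8, -0.1, -5.2]
opening: 45.0
```

```bash
python3 st.py
```

```text
5.25 [599.  120.9  70. ] yaw of jaw 3.89 level by [ 0.05 -0.48] F [-0.83 -0.15 -5.24] T [-0.02 -0.02 -0.02] open 45.0 q [0.13 0.51 1.62 0.   1.02 0.06] qd 0.004
```

```bash
python3 - <<'E'
from h import *
F=[]
for i in range(8):
    F.append(read_state()["wrist_force"]); s=snapshot("top")
print(np.mean(F,0),np.std(F,0))
E
python3 st.py
```

```text
[-0.03084833 -0.18977992 -5.56222577] [0.48300738 0.23253865 0.45928317]
5.65 [599.1 121.   70. ] yaw of jaw 3.9 level by [ 0.05 -0.48] F [ 0.73 -0.67 -5.95] T [0.03 0.   0.01] open 45.9 q [0.13 0.51 1.62 0.   1.02 0.06] qd 0.002
```

About 5.5 N when lifted, so this tin is the loaded one. Now carry it over the dividers to the mat.

>>> play_rows(motion=[[255, [0, 0, 0.03], [0, -0.4, 0]], [255, [0, 0, 0.03], [0, 0, 0]], [255, [0, 0, 0.03], [0, 0, 0]], [255, [0, 0, 0.01], [0, 0, 0]], [255, [-0.012, -0.026, 0], [0, 0, -4]], [255, [-0.02, -0.043, 0], [0, 0, -4]], [255, [-0.02, -0.043, 0], [0, 0, -4]], [255, [-0.02, -0.043, 0], [0, 0, -4]], [255, [-0.02, -0.043, 0], [0, 0, -4]], [255, [-0.015, -0.035, 0], [0, 0, -4]], [255, [-0.008, -0.015, 0], [0, 0, 0]], [255, [0, 0, 0], [0, 0, 0]]])

```text
time_s: 7.15
position: [475.7, -131.9, 166.1]
tool_rot: [-0.004, 0.823, 0.568, -0.003]
wrist_force: [0.9, 0.4, -5.9]
opening: 45.5
```

```bash
python3 st.py
```

```text
7.15 [ 475.7 -131.9  166.1] yaw of jaw -20.71 level by [-0.16 -0.56] F [ 0.88  0.44 -5.94] T [ 0.03 -0.03 -0.01] open 45.5 q [-0.36  0.26  1.76 -0.    1.13  0.01] qd 0.016
```

>>> play_rows(motion=[[255, [0, 0, -0.03], [0, -0.5, -1]], [255, [0, 0, -0.03], [0, 0, -0.5]], [255, [0, 0, -0.03], [0, 0, 0]], [255, [0, 0, -0.015], [0, 0, 0]], [255, [0, 0, 0], [0, 0, 0]], [255, [0, 0, 0], [0, 0, 0]]])

```text
time_s: 7.9
position: [481.0, -126.4, 58.8]
tool_rot: [-0.001, 0.828, 0.56, 0.004]
wrist_force: [0.2, -0.5, -5.8]
opening: 45.5
```

```bash
python3 st.py
```

```text
7.9 [ 481.  -126.4   58.8] yaw of jaw -21.85 level by [-0.32  0.31] F [ 0.16 -0.49 -5.84] T [ 0.02 -0.05  0.01] open 45.5 q [-0.35  0.4   1.89  0.01  0.85  0.03] qd 0.012
```

>>> play_rows(motion=[[255, [0, -0.003, -0.01], [-0.3, 0.2, -0.4]], [255, [0, -0.002, -0.004], [0, 0, 0]], [255, [0, 0, -0.002], [0, 0, 0]], [255, [0, 0, -0.002], [0, 0, 0]], [255, [0, 0, -0.001], [0, 0, 0]], [255, [0, 0, 0], [0, 0, 0]]])

```text
time_s: 8.65
position: [483.0, -132.1, 40.5]
tool_rot: [0.002, 0.83, 0.557, 0.002]
wrist_force: [-0.6, 0.4, -5.1]
opening: 45.7
```

```bash
python3 st.py
```

```text
8.65 [ 483.  -132.1   40.5] yaw of jaw -22.26 level by [0.08 0.36] F [-0.58  0.38 -5.08] T [0.06 0.03 0.  ] open 45.7 q [-0.35  0.43  1.9   0.    0.8   0.04] qd 0.002
```

>>> play_rows(motion=[[255, [0, 0, -0.002], [0, 0.3, 0]], [255, [0, 0, -0.001], [0, 0, 0]], [255, [0, 0, -0.001], [0, 0, 0]], [255, [0, 0, 0], [0, 0, 0]]])

```text
time_s: 9.15
position: [483.3, -132.3, 39.4]
tool_rot: [0.001, 0.83, 0.557, 0.0]
wrist_force: [0.7, -0.0, -5.7]
opening: 45.6
```

```bash
python3 st.py
```

```text
9.15 [ 483.3 -132.3   39.4] yaw of jaw -22.26 level by [0.12 0.11] F [ 0.74 -0.01 -5.67] T [-0.01  0.01 -0.01] open 45.6 q [-0.35  0.44  1.9  -0.    0.8   0.04] qd 0.009
```

>>> play_rows(motion=[[255, [0, 0, -0.003], [0, 0, 0]], [255, [0, 0, -0.003], [0, 0, 0]], [255, [0, 0, 0], [0, 0, 0]]])

```text
time_s: 9.52
position: [483.9, -132.5, 40.0]
tool_rot: [0.003, 0.83, 0.557, 0.001]
wrist_force: [0.3, -0.0, -6.2]
opening: 45.2
```

```bash
python3 st.py
```

```text
9.525 [ 483.9 -132.5   40. ] yaw of jaw -22.26 level by [0.19 0.26] F [ 0.3  -0.02 -6.17] T [ 0.03 -0.01 -0.03] open 45.2 q [-0.35  0.44  1.9  -0.    0.8   0.04] qd 0.028
```

>>> play_rows(motion=[[255, [0, 0, -0.004], [0, 0.2, 0]], [255, [0, 0, -0.004], [0, 0, 0]], [255, [0, 0, -0.004], [0, 0, 0]]])

```text
time_s: 9.9
position: [484.6, -132.9, 39.0]
tool_rot: [0.003, 0.831, 0.557, 0.0]
wrist_force: [-10.1, 2.1, 42.6]
opening: 45.3
```

```bash
python3 st.py; python3 -c "
from h import *
for i in range(4): snapshot('top'); print(read_state()['position'].round(1),read_state()['wrist_force'].round(1))"
```

```text
9.9 [ 484.6 -132.9   39. ] yaw of jaw -22.31 level by [0.27 0.25] F [-10.06   2.08  42.63] T [ 1.    2.52 -0.04] open 45.3 q [-0.35  0.44  1.9  -0.    0.8   0.04] qd 0.011
[ 484.5 -132.8   39. ] [-8.4  3.6 42.8]
[ 484.5 -132.8   39. ] [-9.1  2.4 41.9]
[ 484.6 -132.9   39. ] [-9.1  2.6 42.7]
[ 484.5 -132.9   38.9] [-9.3  3.  42.4]
```

The tin is on the mat, with contact showing at z = 39. Release, rise and turn 90°.

>>> play_rows(motion=[[255, [0, 0, 0], [0, 0, 0]], [0, [0, 0, 0], [0, 0, 0]], [0, [0, 0, 0], [0, 0, 0]], [0, [0, 0, 0], [0, 0, 0]], [0, [0, 0, 0], [0, 0, 0]], [0, [0, 0, 0.02], [0, 0, 0]], [0, [0, 0, 0.04], [0, 0, 0]], [0, [0, 0, 0.05], [0, 0, 0]], [0, [0, 0, 0.05], [0, 0, 9]], [0, [0, 0, 0.05], [0, 0, 10]], [0, [0, 0, 0.03], [0, 0, 10]], [0, [0, 0, 0], [0, 0, 10]]])

```text
time_s: 11.6
position: [484.4, -132.9, 284.3]
tool_rot: [0.004, 0.588, 0.809, -0.001]
wrist_force: [-0.2, 0.0, -0.7]
opening: 85.3
```

```bash
python3 st.py
```

```text
11.6 [ 484.4 -132.9  284.3] yaw of jaw 17.91 level by [0.4 0.3] F [-0.24  0.02 -0.69] T [ 0.03  0.01 -0.01] open 85.3 q [-0.35  0.16  1.57 -0.    1.4  -0.66] qd 1.432
```

>>> play_rows(motion=[[0, [0.002, -0.03, 0], [0.4, 0.3, 8]], [0, [0.002, -0.03, 0], [0, 0, 8]], [0, [0.002, -0.03, 0], [0, 0, 8]], [0, [0.002, -0.03, 0], [0, 0, 8]], [0, [0.002, -0.03, 0], [0, 0, 8]], [0, [0.002, -0.025, 0], [0, 0, 6]], [0, [0, 0, 0], [0, 0, 0]], [0, [0, 0, 0], [0, 0, 0]]])

```text
time_s: 12.6
position: [495.6, -311.7, 282.2]
tool_rot: [-0.002, 0.212, 0.977, 0.002]
wrist_force: [-0.1, -0.4, -0.4]
opening: 85.6
```

```bash
python3 st.py; python3 - <<'E'
from h import *
s=cam("wrist"); save(s,"pics/w2.png"); print(-s["R"].T@s["t"],s["R"][2])
np.savez("w2.npz",**{k:s[k] for k in("frame","K","D","R","t","rvec")})
E
```

```text
12.6 [ 495.6 -311.7  282.2] yaw of jaw 65.53 level by [-0.25 -0.15] F [-0.13 -0.43 -0.41] T [0.06 0.01 0.01] open 85.6 q [-0.63  0.29  1.4   0.    1.46 -1.78] qd 0.006
[ 419.10836672 -276.74487006  425.47152436] [ 0.29391595 -0.13083334 -0.94683475]
```

View pics/w2.png

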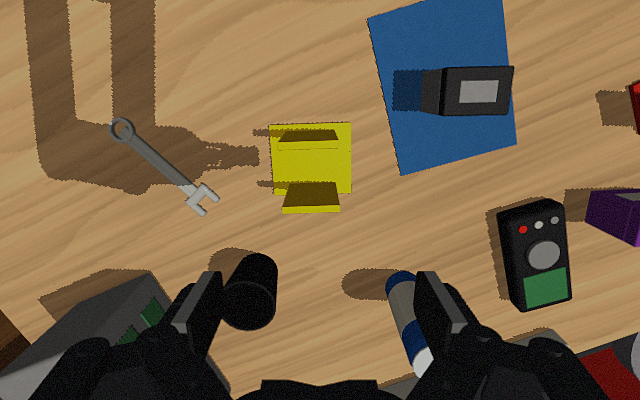

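The wrist view shows the holder base at about (268-351, 121-195) px. The cheek top strips are at rows ~141-150 and ~206-213. The tin stands upright on the mat with its label at (478,91).

```bash
python3 - <<'E'
from h import *
z=np.load("w2.npz"); s={k:z[k] for k in z}
f=s["frame"]; h=cv2.cvtColor(f,cv2.COLOR_RGB2HSV).astype(int)
for c in(295,310,325): print(c,[(r,int(h[r,c,2])) for r in range(116,220)if abs(h[r,c,2]-h[r-1,c,2])>8])
yb=((h[...,0]>22)&(h[...,0]<36)&(h[...,1]>150)).astype(np.uint8)
k=max(cv2.findContours(yb,0,1)[0],key=cv2.contourArea)
print(cv2.boundingRect(k)); P=ray(s,k.reshape(-1,2),8)
print("label row"); lab=np.zeros(yb.shape,bool);lab[70:112,450:505]=1
m=(lab&(h[...,1]<60)&(h[...,2]>100)).astype(np.uint8)
k=max(cv2.findContours(m,0,1)[0],key=cv2.contourArea); print(cv2.minAreaRect(ray(s,k.reshape(-1,2),83)[:,:2].astype(np.float32)))
for r in(165,172): 
    x=np.where(yb[r,255:365])[0]+255; print(r,x.min(),x.max(),ray(s,[[x.min()-.5,r],[x.max()+.5,r]],8).round(1))
for r in(209,146):
    x=np.where(yb[r,255:365]&(h[r,255:365,2]>140))[0]+255; print("top",r,x.min(),x.max(),ray(s,[[x.min()-.5,r],[x.max()+.5,r]],100).round(1))
cv2.imwrite("pics/w2c.png",cv2.resize(f[112:222,250:370],None,fx=5,fy=5,interpolation=cv2.INTER_NEAREST)[...,::-1])
E
```

```text
295 [(123, 112), (124, 180), (128, 192), (129, 133), (130, 121), (131, 87), (141, 118), (142, 187), (149, 161), (150, 180), (181, 139), (182, 130), (183, 96), (184, 81), (187, 79), (201, 88), (206, 138), (207, 187), (213, 169), (214, 180)]
310 [(117, 181), (123, 100), (124, 180), (128, 142), (129, 126), (130, 99), (131, 81), (140, 60), (141, 191), (180, 191), (181, 127), (182, 115), (183, 83), (197, 83), (205, 61), (206, 194), (213, 171), (215, 182)]
325 [(122, 96), (123, 182), (129, 170), (130, 85), (140, 127), (141, 187), (148, 169), (149, 182), (182, 99), (183, 80), (204, 71), (205, 134), (206, 191), (212, 167)]
(269, 122, 82, 92)
label row
((483.914306640625, -134.5685577392578), (36.23133087158203, 19.75924301147461), 67.4909439086914)
165 272 350 [[ 476.  -366.7    8. ]
 [ 517.4 -276.     8. ]]
172 273 350 [[ 484.6 -369.7    8. ]
 [ 525.7 -279.5    8. ]]
top 209 282 339 [[ 508.7 -358.5  100. ]
 [ 533.4 -304.2  100. ]]
top 146 271 350 [[ 446.4 -339.3  100. ]
 [ 478.5 -268.9  100. ]]
```

View pics/w2c.png

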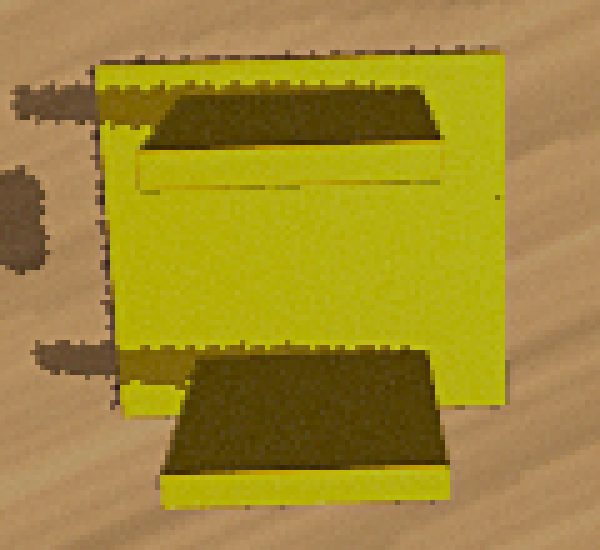

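The crop shows the cheek tops as clear strips, with corners at (137,150)-(440,181) and (161,474)-(450,499) in crop pixels.

```bash
python3 - <<'E'
from h import *
z=np.load("w2.npz"); s={k:z[k] for k in z}
o=np.array([250,112]); g=lambda c:np.array(c)/5+o-.5
a=ray(s,g([[137,150],[440,140],[441,181],[139,190]]),100)[:,:2]; b=ray(s,g([[161,474],[448,464],[450,499],[161,509]]),100)[:,:2]
B=ray(s,g([[96,65],[504,52],[506,405],[122,416]]),8)[:,:2]
print(a.round(1),b.round(1),B.round(1),sep="\n")
print("near",a.mean(0),"far",b.mean(0),"mid",(a.mean(0)+b.mean(0))/2,"base",B.mean(0))
d=b.mean(0)-a.mean(0); print(np.linalg.norm(d),"x-axis yaw",np.degrees(np.arctan2(d[1],d[0])))
for q in(a,b,B): e=q[1]+q[2]-q[0]-q[3]; print(np.degrees(np.arctan2(e[1],e[0])),np.linalg.norm(e)/2)
E
```

```text
[[ 445.1 -331.7]
 [ 467.6 -277.9]
 [ 474.9 -280.9]
 [ 452.2 -334.8]]
[[ 506.1 -357. ]
 [ 528.6 -302.6]
 [ 535.7 -305.2]
 [ 513.  -360.4]]
[[ 429.9 -347.1]
 [ 468.2 -255.6]
 [ 550.9 -289.8]
 [ 512.2 -381.8]]
near [ 459.91933904 -306.33124426] far [ 520.85007467 -331.29439502] mid [ 490.38470686 -318.81281964] base [ 490.3330314  -318.56712817]
65.84613458681609 x-axis yaw -22.278774301207577
67.27633337935853 58.45669373881077
67.57280953443303 59.26620539042201
67.23072474522328 99.47702681943527
```

Holder seat: (490.4, -318.7), long axis at 67.5°. Two independent estimates agree to 0.3 mm, and the sizes match. Tin on mat: (484, -134), 67.5°. Now go back to regrip.

>>> play_rows(motion=[[0, [-0.002, 0.035, -0.02], [-0.2, -0.1, 1]], [0, [-0.002, 0.035, -0.03], [0, 0, 1]], [0, [-0.002, 0.035, -0.03], [0, 0, 0]], [0, [-0.002, 0.035, -0.03], [0, 0, 0]], [0, [-0.002, 0.025, -0.02], [0, 0, 0]], [0, [0, 0, 0], [0, 0, 0]], [0, [0, 0, 0], [0, 0, 0]]])

```text
time_s: 13.52
position: [484.5, -137.2, 151.5]
tool_rot: [0.002, 0.194, 0.981, -0.0]
wrist_force: [0.7, 0.7, 0.3]
opening: 85.4
```

```bash
python3 st.py
```

```text
13.525 [ 484.5 -137.2  151.5] yaw of jaw 67.67 level by [0.08 0.22] F [0.69 0.7  0.26] T [-0.05 -0.04 -0.  ] open 85.4 q [-0.36  0.28  1.77 -0.    1.08 -1.54] qd 0.015
```

>>> play_rows(motion=[[0, [0, 0.003, -0.02], [0, 0.2, 0]], [0, [0, 0, -0.02], [0, 0, 0]], [0, [0, 0, -0.015], [0, 0, 0]], [0, [0, 0, 0], [0, 0, 0]]])

```text
time_s: 14.02
position: [489.9, -139.1, 100.3]
tool_rot: [0.007, 0.195, 0.981, -0.002]
wrist_force: [0.6, -0.6, 0.0]
opening: 85.5
```

```bash
python3 st.py
```

```text
14.025 [ 489.9 -139.1  100.3] yaw of jaw 67.48 level by [0.4  0.69] F [ 0.62 -0.64  0.04] T [ 0.05 -0.02 -0.04] open 85.5 q [-0.36  0.35  1.83 -0.    0.95 -1.53] qd 0.03
```

>>> play_rows(motion=[[0, [-0.005, 0.004, 0], [0.4, 0.6, 0]], [0, [0, 0, 0], [0, 0, 0]]])

```text
time_s: 14.28
position: [486.2, -136.3, 102.3]
tool_rot: [0.002, 0.196, 0.981, -0.0]
wrist_force: [-0.9, 0.2, 0.1]
opening: 85.4
```

```bash
python3 st.py
```

```text
14.275 [ 486.2 -136.3  102.3] yaw of jaw 67.4 level by [0.06 0.25] F [-0.94  0.18  0.15] T [ 0.01  0.03 -0.01] open 85.4 q [-0.36  0.35  1.83  0.    0.96 -1.53] qd 0.02
```

>>> play_rows(motion=[[0, [-0.004, 0.003, -0.015], [0.1, 0.4, 0]], [0, [-0.002, 0.001, -0.015], [0, 0.2, 0]], [0, [-0.001, 0.001, -0.01], [0, 0.1, 0]], [0, [-0.001, 0, -0.005], [0, 0, 0]], [0, [0, 0, 0], [0, 0, 0]]])

```text
time_s: 14.9
position: [477.4, -130.7, 54.3]
tool_rot: [-0.004, 0.196, 0.981, -0.0]
wrist_force: [-0.5, -0.6, 0.1]
opening: 85.6
```

```bash
python3 st.py
```

```text
14.9 [ 477.4 -130.7   54.3] yaw of jaw 67.42 level by [-0.05 -0.51] F [-0.54 -0.63  0.11] T [-0.01 -0.01 -0.02] open 85.6 q [-0.35  0.41  1.89 -0.    0.85 -1.53] qd 0.004
```

>>> play_rows(motion=[[0, [0.006, -0.003, -0.008], [0, -0.4, 0]], [0, [0, 0, -0.006], [0, 0, 0]], [0, [0, 0, 0], [0, 0, 0]], [0, [0, 0, 0], [0, 0, 0]]])

```text
time_s: 15.4
position: [484.8, -134.4, 39.7]
tool_rot: [0.0, 0.196, 0.981, 0.0]
wrist_force: [0.6, -1.1, -0.2]
opening: 85.6
```

```bash
python3 st.py
```

```text
15.4 [ 484.8 -134.4   39.7] yaw of jaw 67.41 level by [-0.01  0.01] F [ 0.6  -1.08 -0.21] T [-0.04  0.02  0.03] open 85.6 q [-0.35  0.44  1.89  0.    0.81 -1.53] qd 0.003
```

>>> play_rows(motion=[[255, [0, 0, 0], [0, 0, 0]], [255, [0, 0, 0], [0, 0, 0]], [255, [0, 0, 0], [0, 0, 0]], [255, [0, 0, 0], [0, 0, 0]], [255, [0, 0, 0], [0, 0, 0]]], newtons=70)

```text
time_s: 16.02
position: [485.1, -134.7, 40.2]
tool_rot: [0.001, 0.196, 0.981, -0.0]
wrist_force: [-0.8, -1.0, -0.1]
opening: 65.3
```

```bash
python3 st.py
```

```text
16.025 [ 485.1 -134.7   40.2] yaw of jaw 67.42 level by [0.03 0.08] F [-0.78 -0.97 -0.07] T [-0.07 -0.    0.05] open 65.3 q [-0.35  0.44  1.89  0.    0.81 -1.53] qd 0.002
```

>>> play_rows(motion=[[255, [0, 0, 0.03], [0, 0, 0]], [255, [0, 0, 0.04], [0, 0, 0]], [255, [0, 0, 0.04], [0, 0, 0]], [255, [0, 0, 0.02], [0, 0, 0]], [255, [0.002, -0.03, 0], [0, 0, 0]], [255, [0.002, -0.04, 0], [0, 0, 0]], [255, [0.002, -0.04, 0], [0, 0, 0]], [255, [0.002, -0.04, 0], [0, 0, 0]], [255, [0.001, -0.02, 0], [0, 0, 0]], [255, [0, -0.01, 0], [0, 0, 0]], [255, [0, 0, 0], [0, 0, 0]], [255, [0, 0, 0], [0, 0, 0]]])

```text
time_s: 17.52
position: [482.2, -309.3, 163.4]
tool_rot: [-0.013, 0.195, 0.981, 0.007]
wrist_force: [-0.4, -0.1, -5.9]
opening: 65.1
```

```bash
python3 st.py
```

```text
17.525 [ 482.2 -309.3  163.4] yaw of jaw 67.56 level by [-1.03 -1.36] F [-0.43 -0.1  -5.87] T [-0.07 -0.06 -0.01] open 65.1 q [-0.64  0.38  1.58  0.    1.21 -1.82] qd 0.005
```

>>> play_rows(motion=[[255, [0.008, -0.008, 0], [-0.9, -1.2, 0]], [255, [0, 0, 0], [0, 0, 0]], [255, [0, 0, 0], [0, 0, 0]]])

```text
time_s: 17.9
position: [490.9, -315.3, 163.8]
tool_rot: [-0.001, 0.193, 0.981, 0.001]
wrist_force: [-0.3, -0.1, -5.4]
opening: 65.0
```

```bash
python3 st.py
```

```text
17.9 [ 490.9 -315.3  163.8] yaw of jaw 67.72 level by [-0.12 -0.08] F [-0.31 -0.12 -5.36] T [-0.03 -0.01 -0.  ] open 65.0 q [-0.64  0.38  1.58  0.    1.19 -1.83] qd 0.009
```

>>> play_rows(motion=[[255, [0.001, -0.004, 0], [-0.1, 0, -0.2]], [255, [0, 0, -0.008], [0, 0, 0]], [255, [0, 0, -0.006], [0, 0, 0]], [255, [0, 0, 0], [0, 0, 0]], [255, [0, 0, 0], [0, 0, 0]]])

```text
time_s: 18.52
position: [491.6, -319.2, 148.3]
tool_rot: [-0.001, 0.195, 0.981, 0.0]
wrist_force: [0.2, 0.6, -5.4]
opening: 65.3
```

```bash
python3 st.py; python3 - <<'E'
from h import *
s=cam("wrist"); t=cam("scene")
a=cv2.resize(s["frame"][60:400,160:480],None,fx=1.2,fy=1.2); b=cv2.resize(t["frame"][150:260,190:290],None,fx=3.7,fy=3.7,interpolation=cv2.INTER_CUBIC)
im=np.zeros((408,760,3),np.uint8); im[:a.shape[0],:a.shape[1]]=a; im[:b.shape[0],a.shape[1]:a.shape[1]+b.shape[1]]=b[:408,:376]
cv2.imwrite("pics/c3.png",im[...,::-1])
E
```

```text
18.525 [ 491.6 -319.2  148.3] yaw of jaw 67.5 level by [-0.06 -0.14] F [ 0.25  0.57 -5.44] T [-0.01 -0.    0.  ] open 65.3 q [-0.65  0.4   1.59 -0.    1.15 -1.83] qd 0.004
```

View pics/c3.png

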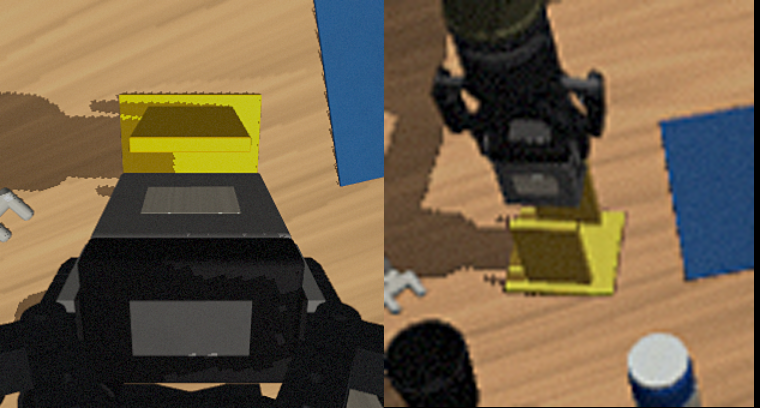

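The view shows the tin level and square above the holder, in line with the cheeks. Begin a slow descent.

>>> play_rows(motion=[[255, [0, 0, -0.008], [0, 0, 0]], [255, [0, 0, -0.008], [0, 0, 0]], [255, [0, 0, -0.005], [0, 0, 0]], [255, [0, 0, 0], [0, 0, 0]]])

```text
time_s: 19.12
position: [491.6, -319.1, 125.9]
tool_rot: [-0.001, 0.195, 0.981, 0.0]
wrist_force: [0.3, 0.5, -5.0]
opening: 65.2
```

```bash
python3 st.py
```

```text
19.125 [ 491.6 -319.1  125.9] yaw of jaw 67.51 level by [-0.05 -0.13] F [ 0.3   0.52 -4.99] T [-0.02  0.04 -0.  ] open 65.2 q [-0.65  0.42  1.62 -0.    1.1  -1.83] qd 0.004
```

>>> play_rows(motion=[[255, [0, 0, -0.008], [0, 0, 0]], [255, [0, 0, -0.008], [0, 0, 0]], [255, [0, 0, -0.008], [0, 0, 0]], [255, [0, 0, -0.005], [0, 0, 0]], [255, [0, 0, 0], [0, 0, 0]]])

```text
time_s: 19.75
position: [491.7, -319.2, 94.7]
tool_rot: [-0.001, 0.195, 0.981, 0.0]
wrist_force: [-0.2, 0.1, -5.4]
opening: 65.5
```

```bash
python3 st.py
```

```text
19.75 [ 491.7 -319.2   94.7] yaw of jaw 67.51 level by [-0.05 -0.14] F [-0.21  0.08 -5.4 ] T [-0.03 -0.01  0.03] open 65.5 q [-0.65  0.45  1.65 -0.    1.04 -1.83] qd 0.003
```

>>> play_rows(motion=[[255, [0, 0, -0.008], [0, 0, 0]], [255, [0, 0, -0.008], [0, 0, 0]], [255, [0, 0, -0.008], [0, 0, 0]], [255, [0, 0, -0.008], [0, 0, 0]], [255, [0, 0, -0.005], [0, 0, 0]], [255, [0, 0, -0.003], [0, 0, 0]], [255, [0, 0, 0], [0, 0, 0]]])

```text
time_s: 20.62
position: [492.0, -319.4, 52.0]
tool_rot: [-0.001, 0.195, 0.981, 0.0]
wrist_force: [-0.5, -0.5, -5.7]
opening: 65.6
```

```bash
python3 st.py
```

```text
20.625 [ 492.  -319.4   52. ] yaw of jaw 67.51 level by [-0.04 -0.11] F [-0.47 -0.49 -5.7 ] T [-0.04  0.01  0.03] open 65.6 q [-0.65  0.51  1.7  -0.    0.94 -1.83] qd 0.003
```

Now the last 7 mm, gently.

>>> play_rows(motion=[[255, [0, 0, -0.003], [0, 0, 0]], [255, [0, 0, -0.003], [0, 0, 0]], [255, [0, 0, -0.002], [0, 0, 0]], [255, [0, 0, 0], [0, 0, 0]]])

```text
time_s: 21.12
position: [492.7, -320.0, 45.5]
tool_rot: [0.0, 0.195, 0.981, -0.0]
wrist_force: [0.3, 0.3, -5.0]
opening: 65.3
```

```bash
python3 st.py
```

```text
21.125 [ 492.7 -320.    45.5] yaw of jaw 67.51 level by [0.05 0.01] F [ 0.29  0.27 -5.04] T [-0.01  0.04  0.06] open 65.3 q [-0.65  0.52  1.7  -0.    0.92 -1.83] qd 0.006
```

>>> play_rows(motion=[[255, [0, 0, -0.002], [0, 0, 0]], [255, [0, 0, -0.002], [0, 0, 0]]])

```text
time_s: 21.38
position: [493.0, -320.2, 45.2]
tool_rot: [0.001, 0.195, 0.981, -0.001]
wrist_force: [-4.5, 2.7, 13.5]
opening: 65.1
```

```bash
python3 st.py
```

```text
21.375 [ 493.  -320.2   45.2] yaw of jaw 67.51 level by [0.1  0.09] F [-4.54  2.66 13.49] T [0.85 0.65 0.05] open 65.1 q [-0.65  0.52  1.7  -0.    0.92 -1.83] qd 0.006
```

The tin touched at the expected height of 45.2 mm. Release and rise straight up.

>>> play_rows(motion=[[255, [0, 0, 0], [0, 0, 0]], [0, [0, 0, 0], [0, 0, 0]], [0, [0, 0, 0], [0, 0, 0]], [0, [0, 0, 0], [0, 0, 0]], [0, [0, 0, 0], [0, 0, 0]], [0, [0, 0, 0.01], [0, 0, 0]], [0, [0, 0, 0.02], [0, 0, 0]], [0, [0, 0, 0.03], [0, 0, 0]], [0, [0, 0, 0.04], [0, 0, 0]], [0, [0, 0, 0.05], [0, 0, 0]], [0, [0, 0, 0.04], [0, 0, 0]], [0, [0, 0, 0.02], [0, 0, 0]]])

```text
time_s: 22.88
position: [493.0, -320.3, 264.8]
tool_rot: [0.002, 0.195, 0.981, -0.001]
wrist_force: [0.5, -0.7, 0.1]
opening: 85.2
```

```bash
python3 st.py; python3 - <<'E'
from h import *
s=cam("wrist"); t=cam("scene")
a=cv2.resize(s["frame"],(560,350)); b=cv2.resize(t["frame"][130:280,150:450],None,fx=1.85,fy=1.6)
im=np.zeros((592,560,3),np.uint8); im[:350]=a; im[352:592,:555]=b
cv2.imwrite("pics/c4.png",im[...,::-1])
h=cv2.cvtColor(s["frame"],cv2.COLOR_RGB2HSV).astype(int); m=(h[...,1]<60)&(h[...,2]>90); m[:80]=0;m[270:]=0;m[:,:240]=0;m[:,380:]=0
for k in cv2.findContours(m.astype(np.uint8),0,1)[0]:
    if cv2.contourArea(k)>100: print(cv2.boundingRect(k),cv2.minAreaRect(ray(s,k.reshape(-1,2),88)[:,:2].astype(np.float32)))
E
```

```text
22.875 [ 493.  -320.3  264.8] yaw of jaw 67.5 level by [0.21 0.22] F [ 0.48 -0.73  0.13] T [0.01 0.04 0.01] open 85.2 q [-0.65  0.3   1.43 -0.    1.41 -1.83] qd 0.375
(301, 169, 37, 20) ((492.64495849609375, -319.5310363769531), (35.64694595336914, 19.22820472717285), 67.5251235961914)
```

View pics/c4.png

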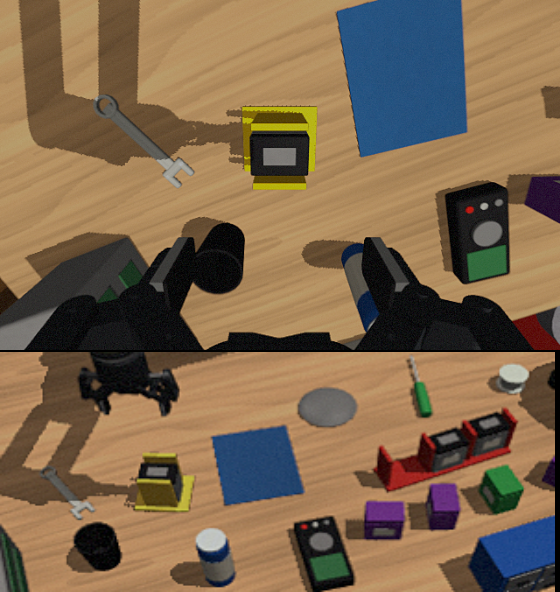

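The picture shows the tin upright between the cheeks. Its label centre is about 2 mm across from the seat centre, at 67.5°. The two empty tins still stand in the rack and the bench is undisturbed. Handing in.

```bash
python3 -c "
from bench import *
print(finish_job())"
```

```text
the job is handed in; nothing more can be done
None
```

The loaded tin is standing in the yellow holder, and I handed the job in at about 23 s of the 67 s allowed. No verdict was reported.

- **Finding the tin:** The first tin I lifted, from the rack bay nearest the mat, pulled about 5.5 N on the wrist. That is about 0.56 kg, well above the 210 g limit for an empty tin, so I did not lift the other two. They are untouched in the rack.
- **Placing it:** I set it down on the mat, took it again across its 66 mm sides, and lowered it slowly into the holder. It touched at a tool height of 45.2 mm, as expected for a tin resting on the base, and then I let go.
- **Last checks:** The wrist camera put the tin's label about 2.3 mm across and under 1 mm along from the measured seat centre, square with the holder. The gripper is clear above, with wrist force near zero. The pictures show both other tins upright in the rack and the other things in view apparently where they were.
- **Irregularities:**
  - The arm drifted and tilted a little on fast descents, so I corrected it before each grip.
  - Setting the tin down on the mat pressed with about 43 N at the wrist through the held tin, below the 120 N wrist limit.
  - I could not measure the tin's weight on the holder directly.

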